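# Slide the long watch tray down from the work board onto the lower stand

## Task

Slide the long parts tray with the watch case in it sideways off the white work board, down over the small step, onto the empty wooden stand beside it. Leave it lying flat and wholly on the stand, square to it, with the watch case still inside; keep the tray level and slide it along rather than picking it up, and leave the short tray where it is.

Things in the scene. Friction and masses are not known exactly. Their poses are not given: they have to be found in the camera images.
- tray_grip (a point): Long tray: open, dark sheet steel, 90 (x) by 150 mm (y), walls 14 mm high, flat underside, 0.3 kg, on a white board (280 by 240 mm, top at z = 22 mm), turned up to 0.2 rad on it. Upright wooden grip plate at its centre, 50 (x) by 14 mm (y), top 62 mm above the underside; pinch it from above along tray y. Point: middle of the grip, 46 mm above the underside; tray axes, z up.
- watch_center (a point): Steel watch case, a disc 38 mm across and 11 mm high, 70 g, lying loose on the long tray's floor (4 mm thick) on the +y side of its grip. The point is its centre; z is up.
- stand: Empty wooden slab, fixed, 280 (x) by 200 mm (y), top at z = 16 mm: 6 mm below the board. Origin: centre of its underside. Lies square against the board (1 mm gap), on its left or right: the step is its 280 mm edge (y = +100 or -100 mm) nearer the trays and runs along x. The equal slab on the board's other side, full of round tins (tops at z = 33 mm), is not the goal.
- short_tray_grip (a point): Bystander: a tray of the same make but short, 90 by 90 mm, empty, same grip plate, point and axes. It stands on the same board, nearer to or farther from the robot than the long tray, their centres about 140 mm apart along the step (x). Leave it where it is.
Not all that is in view belongs to the job. Leave any red look-alike of the part that bears watch_center alone. Leave any turquoise look-alike of the part that bears tray_grip alone.

How it is judged:
By the outcome, as a careful person would: the job done as asked, in the order asked, and still so for the second after the job is handed in, with the robot touching nothing.
It also fails if it takes over 37 s, if anything falls off the work surface, if the arm or the gripper's body presses on something with over 40 N, if the wrist force passes 120 N, or if a joint passes its speed limit or range.

## Robot

A 6-joint arm with a two-finger parallel gripper is mounted at the origin on the work surface. World frame = base frame: x ahead of the robot, y to its left, z up, the work surface at z = 0. Lengths are in mm, angles in rad, forces in N, time in s.
With the tool pointing down it reaches from about 350 to 775 mm from the base axis. Payload 7.3 kg.
Tool frame: the origin (TCP) lies on the centre line of the jaws, within the pads' length; the fingertips stand bot.tip_reach ahead of it and the grasp point (between the pads) lies 6 mm ahead of it (bot.tip_reach is the distance from the TCP to the fingertips, in mm); z points along the fingers, y is the direction in which the jaws open and shut (so a half turn about z gives the same grasp; the last joint's range is limited). The gripper opens to 92 mm and grips with 3 to 60 N. Pads are 19 mm wide; open, the fingers measure 130 mm over their backs; the gripper's body (75 mm by 190 mm) begins 47 mm behind the grasp point.
Start: joints at [-1.327, 0.342, 1.524, -0, 1.275, -0.146], TCP at [199.525, -485.626, 251.741] pointing down, gripper open.
Joint ranges: [-2.53, 2.53], [-0.77, 2.02], [0.04, 2.7], [-1, 4.14], [0.28, 2.66], [-3.11, 3.11]. Speed limits (rad/s): [2.57, 2.57, 3.14, 3.14, 3.14, 3.14].

## Interface

Orientations are given as [roll, pitch, yaw] about the fixed x, y, z axes, in that order (R = Rz(yaw) Ry(pitch) Rx(roll)).
In Python, from plant import bot gives the robot as it stands.
- The arm moves only by the tool step_arm, never from a script. Its argument "deltas" is a list of rows, each a list of 6 numbers: the shift along the tool's x, y, z in mm, then the turn, a rotation vector about the tool's x, y, z in rad. A call has 1 to 5 rows; each row is the pose to reach, as a shift and turn from the pose commanded when the call began, along the tool's axes at that moment; what a row does not reach only later rows make up. A row lasts 1/12 s, in which the tool goes at most 41.7 mm and 7.16 degrees, less where a joint would pass 70% of its speed; a pose out of reach is approached as far as the arm can. A call with a gripper value outside its range is refused whole. "fingers" is the finger opening in mm, from 0 to 91.8, set as the call begins (left out, the last holds). The fingers move at their own pace and stop on an object; the grip force is fixed at half the most. Time passes only in rows, so rows that repeat a pose let the fingers close. It gives the time, the measured TCP pose, the force and the opening at its end, in the units of the state.
- bot.get_obs(): the state, without advancing time (a new reading comes with each control period).
- bot.capture(name): name is "scene" or "side" or "wrist"; returns a dict with "color" (480x640x3 uint8, red, green, blue), "fx", "fy", "cx", "cy" (pixels), "R" (3x3) and "t" (3): a world point X has camera coordinates R X + t. Camera axes: x right, y down, z forward; pixel columns grow to the right and rows downward; lengths in mm; the calibration is good to about 2 mm. A picture is of the moment at which its call begins. There is no depth.
- bot.close_job(): hands the job in, once; it reports no verdict.
Trained networks look in a picture, given as the dict that the camera call returned (one of the last four; its "shot" number tells which), for a name from the list of things; names that differ only in an ending like _2 or _b are one class to them, and where a whole thing is asked for, a point or a joint stands for the part that bears it (a point fixed in the world has none). Each returns a list of dicts, best first, with "p" (0 to 1); they miss things now and then, are a little off and sometimes report something else, mostly with a low value. They report only what shows in the picture. A call takes as long as a camera call. They do not tell look-alikes from the thing itself.
- bot.boxes_of(query, picture): "rect" ([centre column, centre row, width, height] in pixels, round what is visible of it).
The state is a dict: "time": time; "joint_positions": joint angles; "dq": joint speeds; "tau": joint torques, N m; "tool_pos": TCP position; "tcp_rot": TCP orientation; "contact_force": force on the tool from outside, world axes, zero at the start; "moment": the same for the moment, N m; "grip_width": finger opening in mm.
Only numpy, scipy, OpenCV 4.12 (cv2) and the standard library are available. Lean on these libraries where they do the work, as an engineer would, in place of code of your own. Each camera call takes 0.05 s, during which the arm holds its last target. There are 200 camera calls.

## Working session

There is one attempt and no reset: what is moved stays moved. The work goes in short steps, Python scripts to look and compute and a tool call to move; the robot and the scene stay as the last step left them, time stands still between calls to the robot, and variables do not carry over. Pictures are saved under pics/ and viewed, about 8 in all and at most 12, crops included, and the job is handed in when it is done.

Besides the shell and the picture viewer there is one more tool, called after "Call:" as name(argument=value, ...), one argument or row to a line, values as JSON. step_arm: Moves the arm, as the interface text tells. Its arguments: {"type":"object","properties":{"deltas":{"type":"array"},"fingers":{"type":"number"}},"required":["deltas"]}

```bash
mkdir -p pics; ls; python3 - <<'E'
from plant import bot
import cv2
o=bot.get_obs(); print(o['time'],o['tool_pos'],o['tcp_rot'],o['grip_width'],bot.tip_reach)
for n in ['scene','side']:
    c=bot.capture(n); cv2.imwrite(f'pics/{n}0.png',c['color'][...,::-1])
    print(n,c['fx'],c['cx'],c['cy'],c['R'],c['t'])
    for q in ['tray_grip','watch_center','stand','short_tray_grip']:
        print(q,[(round(d['p'],2),[round(v) for v in d['rect']]) for d in bot.boxes_of(q,c)][:4])
E
```

```text
pics
0.0 [ 199.41928974 -485.24659351  251.06061706] [-3.14007782e+00 -2.16179778e-04  3.89750580e-01] 92.03603321445038 25.0
scene 556.3306213390962 315.949508319955 238.71947792764723 [[ 0.40164215  0.91568001 -0.01461868]
 [ 0.57285792 -0.26366122 -0.77609056]
 [-0.71450499  0.30333625 -0.63045201]] [-270.0276695  -221.6397749  1405.52197379]
tray_grip [(0.8, [267, 300, 98, 66]), (0.67, [374, 171, 73, 46])]
watch_center [(0.75, [283, 297, 19, 20]), (0.7, [354, 351, 28, 23]), (0.66, [250, 395, 31, 27])]
stand [(0.87, [140, 330, 145, 157]), (0.72, [266, 300, 100, 68])]
short_tray_grip [(0.74, [239, 249, 55, 58])]
side 503.3229111548266 328.75714037522283 234.86263463168837 [[-0.83467312 -0.55074469 -0.00103068]
 [-0.34869079  0.52989998 -0.77305934]
 [ 0.42630449 -0.64489246 -0.63433287]] [441.42819512 183.57944032 754.39400235]
tray_grip [(0.76, [355, 429, 119, 87]), (0.55, [320, 200, 76, 58])]
watch_center [(0.76, [236, 210, 27, 19]), (0.7, [310, 204, 27, 15])]
stand [(0.8, [404, 176, 148, 81])]
short_tray_grip [(0.96, [382, 219, 69, 53])]
```

View pics/scene0.png

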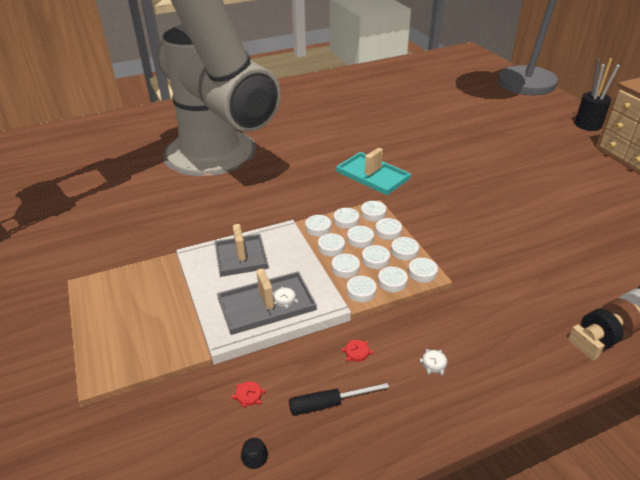

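View pics/side0.png

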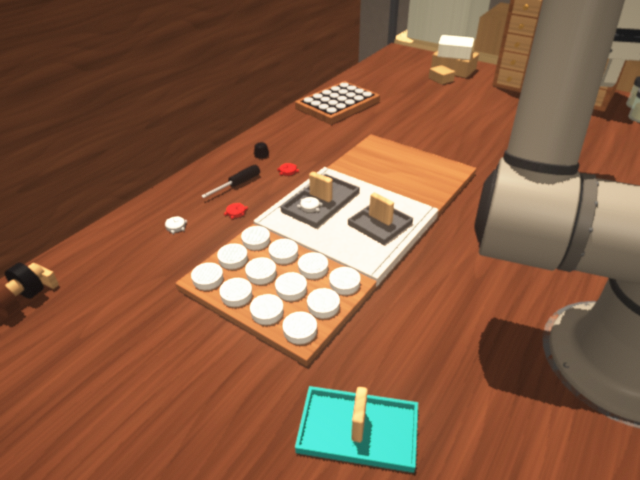

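The scene view shows the board with its two dark trays: long at about (267,303), with the watch at (285,296), and short at (240,253). The empty stand is on the left at (140,320), which is -y. The tins are on the right.

Look-alikes:
- **Tray:** turquoise tray at (374,171), and the short dark tray at (240,253).
- **Watch:** red ones at (357,350) and (249,394), and a loose white one at (434,361).

I choose the dark long tray at (267,303) and will check it in a close crop.

```bash
cat > h.py <<'E'
import numpy as np, cv2
from scipy.optimize import least_squares
def proj(c,P):
    q=np.atleast_2d(P)@np.array(c['R']).T+c['t']
    return np.c_[c['fx']*q[:,0]/q[:,2]+c['cx'], c['fy']*q[:,1]/q[:,2]+c['cy']]
def back(c,uv,z):
    uv=np.atleast_2d(uv).astype(float); R=np.array(c['R'])
    d=np.c_[(uv[:,0]-c['cx'])/c['fx'],(uv[:,1]-c['cy'])/c['fy'],np.ones(len(uv))]@R
    o=-R.T@np.array(c['t']); return o+d*((z-o[2])/d[:,2])[:,None]
def rect(x,y,a,sx,sy,z):
    k=np.array([[1,1],[-1,1],[-1,-1],[1,-1]])*[sx/2,sy/2]
    C,S=np.cos(a),np.sin(a)
    return np.c_[k@np.array([[C,S],[-S,C]])+[x,y],np.full(4,z)]
E
python3 - <<'E'
from plant import bot
from h import *
c=bot.capture('scene'); im=c['color']
s=im[190:400,60:460]; cv2.imwrite('pics/crop1.png',cv2.resize(s,None,fx=2,fy=2,interpolation=cv2.INTER_CUBIC)[...,::-1])
z=cv2.resize(im[225:350,170:350],None,fx=4.4,fy=4.4,interpolation=cv2.INTER_CUBIC); cv2.imwrite('pics/crop2.png',z[...,::-1])
print('stand corners',back(c,[[68,283],[83,388],[210,360]],16).round())
print('tray',back(c,[[219,290],[303,275],[316,300],[229,328]],36).round())
E
```

```text
stand corners [[ 381. -365.   16.]
 [ 632. -363.   16.]
 [ 659. -175.   16.]]
tray [[ 534. -122.   36.]
 [ 560.   25.   36.]
 [ 626.   21.   36.]
 [ 626. -132.   36.]]
```

View pics/crop1.png

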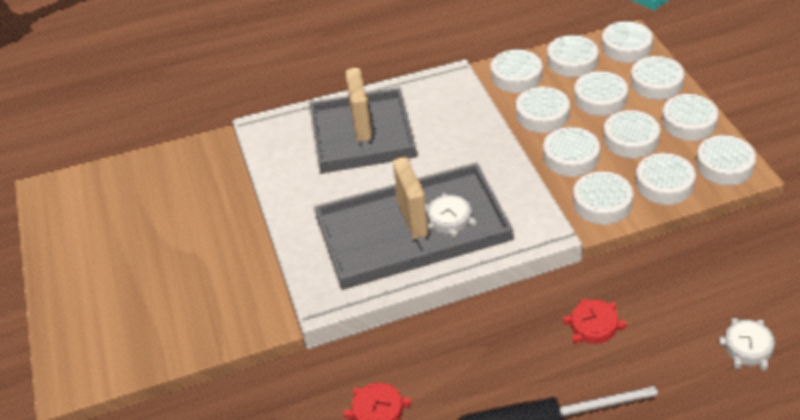

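View pics/crop2.png

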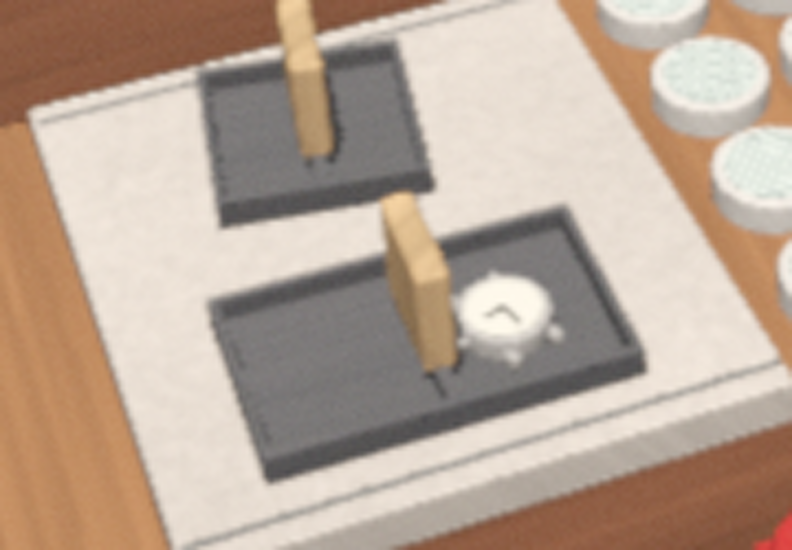

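The crops confirm it: the dark long tray has its grip at about (263,295) and the white watch on its +y side. The stand on the -y side is empty. Next is the joint pose fit.

```bash
python3 - <<'E'
from plant import bot
from h import *
c=bot.capture('scene')
o1=lambda p:np.array(p)/2+[60-.25,190-.25]
o2=lambda p:np.array(p)/4.4+[170-.4,225-.4]
bd=o1([[580,240],[467,61],[234,121],[305,332]])  # (+x+y),(-x+y),(-x-y),(+x-y)
st=o1([[16,183],[38,414]]) # (-x-y),(+x-y)
def f(p):
    x,y,a=p; b=rect(x,y,a,280,240,22)
    s=rect(x+221*np.sin(a),y-221*np.cos(a),a,280,200,16)
    return np.r_[(proj(c,b)-bd).ravel(),(proj(c,s[[2,3]])-st).ravel()]
r=least_squares(f,[520,-50,0]); x,y,a=r.x; print('board',r.x.round(3),r.fun.round(1))
print('stand',x+221*np.sin(a),y-221*np.cos(a))
T=o2([[643,352],[568,207],[210,300],[268,468],[643,372],[268,482]])
def g(p): return (np.vstack([proj(c,rect(*p,90,150,36)),proj(c,rect(*p,90,150,22)[[0,3]])])-T).ravel()
r=least_squares(g,[590,-50,.1]); print('tray',r.x.round(3),r.fun.round(1))
S=o2([[432,178],[400,43],[203,72],[222,208]])
r=least_squares(lambda p:(proj(c,rect(*p,90,90,36))-S).ravel(),[450,-80,.1]); print('short',r.x.round(3),r.fun.round(1))
E
```

```text
board [ 5.18317e+02 -4.69520e+01 -2.40000e-02] [ 1.1  1.  -0.3 -1.2 -0.3 -1.4 -0.4 -1.1 -0.  -2.  -0.1  2.8]
stand 512.9294959044146 -267.88596891242025
tray [ 5.87729e+02 -5.51950e+01 -4.30000e-02] [ 0.9 -0.3 -0.2 -0.9 -0.8  0.1 -0.9 -1.4  1.   0.9  0.   1.2]
short [ 4.54534e+02 -5.68210e+01 -1.94000e-01] [ 0.8 -0.7  1.  -0.  -0.7  0.3 -1.   0.3]
```

Call:
step_arm(
  deltas=[
    [35,-17,0,0,0,0.1],
    [70,-34,0,0,0,0.2],
    [105,-50,0,0,0,0.3],
    [140,-67,0,0,0,0.4],
    [175,-84,0,0,0,0.41],
  ],
)

```text
time: 1.02
tool_pos: [330.3, -340.1, 251.9]
tcp_rot: [3.141, -0.0, -0.026]
contact_force: [-0.3, -1.0, 0.4]
grip_width: 92.1
```

Call:
step_arm(
  deltas=[
    [28,-27,0,0,0,0],
    [56,-54,0,0,0,0],
    [84,-81,0,0,0,0],
    [112,-108,0,0,0,0],
    [140,-135,0,0,0,0],
  ],
)

```text
time: 1.43
tool_pos: [473.4, -207.7, 252.0]
tcp_rot: [3.141, -0.0, -0.02]
contact_force: [0.2, -0.7, -0.3]
grip_width: 91.7
```

Call:
step_arm(
  deltas=[
    [28,-27,0,0,0,0],
    [56,-54,0,0,0,0],
    [84,-81,0,0,0,0],
    [84,-81,0,0,0,0],
    [84,-81,0,0,0,0],
  ],
)

```text
time: 1.85
tool_pos: [558.7, -128.3, 251.2]
tcp_rot: [-3.142, 0.001, -0.017]
contact_force: [0.0, -1.4, 0.2]
grip_width: 91.9
```

```bash
python3 - <<'E'
from plant import bot
from h import *
c=bot.capture('wrist'); cv2.imwrite('pics/w1.png',c['color'][...,::-1])
o=bot.get_obs(); print(o['tool_pos'],o['tcp_rot'])
for n,p,s,z in [('tray',(587.7,-55.2,-.043),(90,150),36),('stand',(512.9,-267.9,-.024),(280,200),16),('board',(518.3,-47,-.024),(280,240),22)]:
    print(n,proj(c,rect(*p,*s,z)).round())
E
```

```text
[ 557.83351125 -129.45113603  251.28123921] [ 3.14138847e+00  9.38286026e-04 -1.84404049e-02]
tray [[169. 143.]
 [176. 234.]
 [321. 237.]
 [323. 148.]]
stand [[361. 120.]
 [353. 363.]
 [517. 364.]
 [559. 122.]]
board [[119. 118.]
 [153. 365.]
 [353. 366.]
 [361. 120.]]
```

View pics/w1.png

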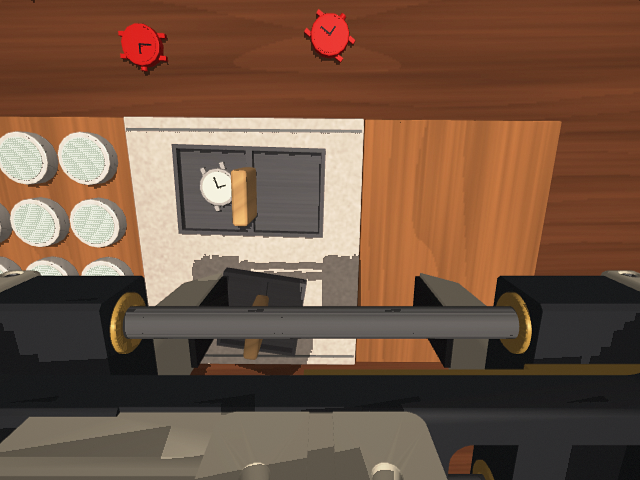

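The wrist view shows the tray rim corners at (173,144), (178,236), (323,238) and (326,149). The board/stand seam runs from (364,119) to (355,362), and the stand's far corner is at (561,121). I'll refit from these.

```bash
python3 - <<'E'
from plant import bot
from h import *
c=bot.capture('wrist'); g=cv2.cvtColor(c['color'],cv2.COLOR_RGB2GRAY)
sub=lambda P:cv2.cornerSubPix(g,np.float32(P).reshape(-1,1,2),(4,4),(-1,-1),(3,30,.01)).reshape(-1,2)
T=sub([[173,144],[178,236],[323,238],[326,149]]);print(T)
r=least_squares(lambda p:(proj(c,rect(*p,90,150,36))-T).ravel(),[588,-55,-.04]);print('tray',r.x.round(3),r.fun.round(1))
B=np.array([[125,117],[363.5,119],[355,362],[561,121]])
def f(p):
    x,y,a=p;b=rect(x,y,a,280,240,22);s=rect(x+221*np.sin(a),y-221*np.cos(a),a,280,200,16)
    return (np.vstack([proj(c,b[[0,3,2]]),proj(c,s[[3]])])-B).ravel()
r=least_squares(f,[518,-47,-.02]);x,y,a=r.x;print('board',r.x.round(3),r.fun.round(1),'stand',x+221*np.sin(a),y-221*np.cos(a))
# grip top face
print(back(c,[[233,170],[256,168]],84).round(),bot.get_obs()['time'])
E
```

```text
[[169.58084 142.65057]
 [178.      236.     ]
 [321.01947 236.4164 ]
 [323.49173 147.16078]]
tray [ 5.86731e+02 -5.72520e+01 -3.80000e-02] [-0.4  1.5 -0.5 -1.8  0.8  0.3  0.1 -0.1]
board [ 5.18778e+02 -5.13920e+01 -2.70000e-02] [-2.7 -0.4  1.  -0.5  0.1  2.9  1.6 -0.4] stand 512.876755019602 -272.3136494083552
[[611. -56.  84.]
 [613. -76.  84.]] 1.95
```

Call:
step_arm(
  deltas=[
    [14,-36,0,0,0,0.01],
    [28,-72,0,0,0,0.02],
    [28,-72,40,0,0,0.02],
    [28,-72,80,0,0,0.02],
    [28,-72,120,0,0,0.02],
  ],
  fingers=70,
)

```text
time: 2.37
tool_pos: [587.0, -59.4, 131.4]
tcp_rot: [3.141, -0.002, -0.041]
contact_force: [0.3, -0.6, -0.6]
grip_width: 70.7
```

Call:
step_arm(
  deltas=[
    [0,0,15,0,0,0],
    [0,0,30,0,0,0],
    [0,0,45,0,0,0],
    [0,0,57,0,0,0],
    [0,0,57,0,0,0],
  ],
)

```text
time: 2.78
tool_pos: [585.1, -59.9, 72.5]
tcp_rot: [-3.141, 0.005, -0.043]
contact_force: [-1.7, 0.8, -0.1]
grip_width: 69.7
```

Call:
step_arm(
  deltas=[
    [0,0,0,0,0,0],
    [0,0,0,0,0,0],
    [0,0,0,0,0,0],
  ],
)

```text
time: 3.03
tool_pos: [587.7, -59.3, 76.0]
tcp_rot: [3.141, -0.002, -0.041]
contact_force: [-0.1, 0.6, -0.3]
grip_width: 69.9
```

Call:
step_arm(
  deltas=[
    [0,-2,1,0,0,0],
    [0,-2,1,0,0,0],
  ],
  fingers=30,
)

```text
time: 3.2
tool_pos: [587.5, -56.5, 74.3]
tcp_rot: [3.141, -0.001, -0.04]
contact_force: [-0.1, 0.5, -0.6]
grip_width: 60.9
```

Call:
step_arm(
  deltas=[
    [0,0,0,0,0,0],
    [0,0,0,0,0,0],
    [0,0,0,0,0,0],
    [0,0,0,0,0,0],
    [0,0,0,0,0,0],
  ],
)

```text
time: 3.62
tool_pos: [587.3, -56.6, 73.7]
tcp_rot: [3.141, 0.0, -0.04]
contact_force: [-0.2, -0.1, -0.0]
grip_width: 31.6
```

Call:
step_arm(
  deltas=[
    [0,0,0,0,0,0],
    [0,0,0,0,0,0],
    [0,0,0,0,0,0],
    [0,0,0,0,0,0],
    [0,0,0,0,0,0],
  ],
  fingers=8,
)

```text
time: 4.03
tool_pos: [587.3, -56.7, 73.7]
tcp_rot: [3.141, -0.0, -0.04]
contact_force: [-0.7, -0.4, -1.2]
grip_width: 13.8
```

Call:
step_arm(
  deltas=[
    [0,0,0,0,0,0],
    [0,0,0,0,0,0],
    [0,0,0,0,0,0],
    [0,0,0,0,0,0],
    [0,0,0,0,0,0],
  ],
)

```text
time: 4.45
tool_pos: [587.3, -56.7, 73.7]
tcp_rot: [3.141, -0.0, -0.04]
contact_force: [-1.0, -1.4, -1.0]
grip_width: 13.8
```

Call:
step_arm(
  deltas=[
    [0,3,0,0,0,-0.003],
    [0,9,0,0,0,-0.006],
    [0,17,0,0,0,-0.009],
    [0,25,0,0,0,-0.012],
    [0,33,0,0,0,-0.015],
  ],
)

```text
time: 4.87
tool_pos: [585.9, -90.3, 73.7]
tcp_rot: [-3.141, 0.0, -0.025]
contact_force: [0.7, 3.0, 1.2]
grip_width: 13.8
```

Call:
step_arm(
  deltas=[
    [0,9,0,0,0,0],
    [0,18,0,0,0,0],
    [0,27,0,0,0,0],
    [0,36,0,0,0,0],
    [0,45,0,0,0,0],
  ],
)

```text
time: 5.28
tool_pos: [584.7, -135.6, 73.7]
tcp_rot: [-3.142, 0.0, -0.026]
contact_force: [0.5, 3.1, 0.2]
grip_width: 13.8
```

Call:
step_arm(
  deltas=[
    [0,9,0,0,0,0],
    [0,18,0,0,0,0],
    [0,27,0,0,0,0],
    [0,34,0,0,0,0],
    [0,37,0,0,0,0],
  ],
)

```text
time: 5.7
tool_pos: [583.9, -172.8, 73.7]
tcp_rot: [3.141, -0.0, -0.026]
contact_force: [0.6, 3.7, 1.4]
grip_width: 14.0
```

Call:
step_arm(
  deltas=[
    [0,0,0,0,0,0],
    [0,0,0,0,0,0],
  ],
)

```text
time: 5.87
tool_pos: [584.0, -172.7, 73.8]
tcp_rot: [3.14, -0.0, -0.025]
contact_force: [0.3, -2.1, -0.5]
grip_width: 13.9
```

```bash
python3 - <<'E'
from plant import bot
from h import *
o=bot.get_obs();print(o['tool_pos'],o['tcp_rot'],o['contact_force'],o['moment'],o['grip_width'])
c=bot.capture('scene'); cv2.imwrite('pics/s2.png',cv2.resize(c['color'][190:400,60:360],None,fx=2.6,fy=2.6,interpolation=cv2.INTER_CUBIC)[...,::-1])
E
```

```text
[ 583.9611302  -172.70368513   73.77283973] [ 3.13981088e+00 -3.83695271e-04 -2.53741338e-02] [ 0.28091947 -2.12459346 -0.53712325] [-0.25080342  0.04465226 -0.01056429] 13.874171638231013
```

View pics/s2.png

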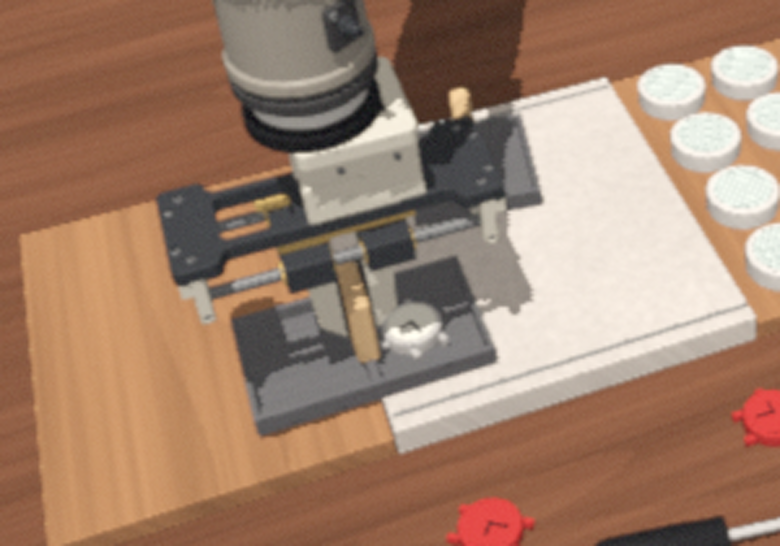

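Midway: the tray (260,425)–(493,355) is level and spans the step, with the watch at (412,325) inside it. I'll continue past the edge, then lower it.

Call:
step_arm(
  deltas=[
    [0,4,0,0,0,0],
    [0,12,0,0,0,0],
    [0,21,0,0,0,0],
    [0,30,0,0,0,0],
    [0,39,0,0,0,0],
  ],
)

```text
time: 6.33
tool_pos: [582.9, -211.1, 73.6]
tcp_rot: [-3.141, 0.0, -0.025]
contact_force: [0.0, 3.0, -0.1]
grip_width: 13.8
```

Call:
step_arm(
  deltas=[
    [0,9,0,0,0,0],
    [0,18,0,0,0,0],
    [0,27,0,0,0,0],
    [0,36,0,0,0,0],
    [0,43,0,0,0,0],
  ],
)

```text
time: 6.75
tool_pos: [581.5, -255.2, 73.3]
tcp_rot: [3.141, 0.0, -0.026]
contact_force: [0.1, 0.0, -4.9]
grip_width: 13.7
```

Call:
step_arm(
  deltas=[
    [0,4,0,0,0,0],
    [0,4,0,0,0,0],
    [0,4,0,0,0,0],
  ],
)

```text
time: 7.0
tool_pos: [581.5, -257.8, 73.3]
tcp_rot: [-3.142, 0.001, -0.026]
contact_force: [0.9, 0.7, -5.1]
grip_width: 13.7
```

Call:
step_arm(
  deltas=[
    [0,0,1,0,0,0],
    [0,0,2,0,0,0],
    [0,0,3,0,0,0],
    [0,0,4,0,0,0],
    [0,0,5,0,0,0],
  ],
)

```text
time: 7.42
tool_pos: [581.8, -257.3, 68.6]
tcp_rot: [3.142, 0.0, -0.025]
contact_force: [-0.2, 0.4, -5.0]
grip_width: 13.9
```

Call:
step_arm(
  deltas=[
    [0,0,0.5,0,0,0],
    [0,0,1,0,0,0],
    [0,0,1,0,0,0],
  ],
)

```text
time: 7.67
tool_pos: [581.8, -257.5, 67.8]
tcp_rot: [3.141, -0.0, -0.025]
contact_force: [0.7, -0.5, -5.3]
grip_width: 13.7
```

```bash
python3 - <<'E'
from plant import bot
from h import *
o=bot.get_obs();print(o['tool_pos'],o['tcp_rot'],o['contact_force'],o['moment'],o['grip_width'])
c=bot.capture('scene'); cv2.imwrite('pics/s3.png',cv2.resize(c['color'][240:400,60:300],None,fx=3.3,fy=3.3,interpolation=cv2.INTER_CUBIC)[...,::-1])
E
```

```text
[ 581.79413506 -257.45880965   67.75445941] [ 3.14148449e+00 -4.88510826e-05 -2.50859482e-02] [ 0.66256185 -0.52073323 -5.31634651] [0.04657072 0.01623448 0.01994045] 13.690297487311565
```

View pics/s3.png

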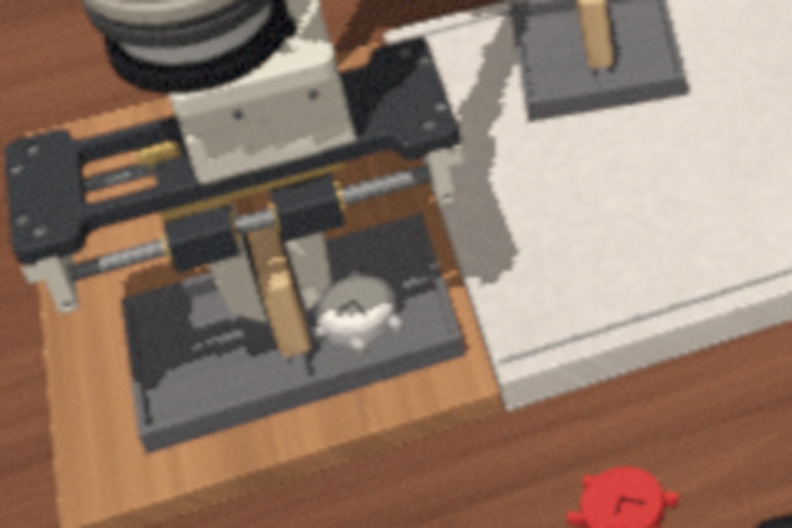

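The tray is level and clear of the board edge, with the watch inside. The force of about -5 N shows it is still hanging just above the stand, so I'll lower it gently until it touches, then slide a bit to centre it.

Call:
step_arm(
  deltas=[
    [0,0,0.3,0,0,0],
    [0,0,0.6,0,0,0],
    [0,0,0.6,0,0,0],
  ],
)

```text
time: 7.97
tool_pos: [581.8, -257.6, 67.7]
tcp_rot: [3.141, -0.0, -0.025]
contact_force: [-0.9, 0.7, 0.5]
grip_width: 14.0
```

Call:
step_arm(
  deltas=[
    [0,2,0,0,0,0],
    [0,5,0,0,0,0],
    [0,8,0,0,0,0],
    [0,10,0,0,0,0],
    [0,10,0,0,0,0],
  ],
)

```text
time: 8.38
tool_pos: [582.0, -267.7, 67.7]
tcp_rot: [3.141, -0.001, -0.025]
contact_force: [0.5, 3.5, 4.7]
grip_width: 14.1
```

Call:
step_arm(
  deltas=[
    [0,0,0,0,0,0],
    [0,0,0,0,0,0],
  ],
)

```text
time: 8.55
tool_pos: [582.0, -267.7, 67.7]
tcp_rot: [3.141, -0.001, -0.025]
contact_force: [0.9, 4.2, 5.4]
grip_width: 13.9
```

Call:
step_arm(
  deltas=[
    [0,0,0,0,0,0],
    [0,0,0,0,0,0],
    [0,0,0,0,0,0],
    [0,0,0,0,0,0],
    [0,0,0,0,0,0],
  ],
  fingers=60,
)

```text
time: 8.97
tool_pos: [581.4, -267.8, 66.9]
tcp_rot: [3.141, 0.0, -0.025]
contact_force: [-0.2, -0.0, -1.0]
grip_width: 42.5
```

Call:
step_arm(
  deltas=[
    [0,0,-5,0,0,0],
    [0,0,-20,0,0,0],
    [0,0,-50,0,0,0],
    [0,0,-85,0,0,0],
    [0,0,-120,0,0,0],
  ],
)

```text
time: 9.38
tool_pos: [581.1, -267.3, 188.3]
tcp_rot: [-3.141, 0.001, -0.025]
contact_force: [0.9, -0.0, -0.1]
grip_width: 59.5
```

Call:
step_arm(
  deltas=[
    [-10,0,-30,0,0,0],
    [-20,0,-60,0,0,0],
    [-25,0,-70,0,0,0],
    [-25,0,-70,0,0,0],
    [-25,0,-70,0,0,0],
  ],
)

```text
time: 9.8
tool_pos: [556.4, -266.9, 256.9]
tcp_rot: [3.141, -0.0, -0.025]
contact_force: [0.0, -0.3, -0.2]
grip_width: 60.0
```

```bash
python3 - <<'E'
from plant import bot
from h import *
c=bot.capture('wrist'); cv2.imwrite('pics/w2.png',c['color'][...,::-1])
o=bot.get_obs(); print(o['time'],o['tool_pos'],o['tcp_rot'])
for n,p,s,z in [('tray',(582,-267.7,-.025),(90,150),30),('stand',(512.9,-270,-.025),(280,200),16)]:
    print(n,proj(c,rect(*p,*s,z)).round())
E
```

```text
9.85 [ 556.18221119 -266.60285827  255.58413477] [-3.14049976e+00  1.79143790e-03 -2.53593772e-02]
tray [[246. 148.]
 [251. 235.]
 [391. 235.]
 [395. 148.]]
stand [[227. 122.]
 [243. 361.]
 [405. 361.]
 [422. 122.]]
```

View pics/w2.png

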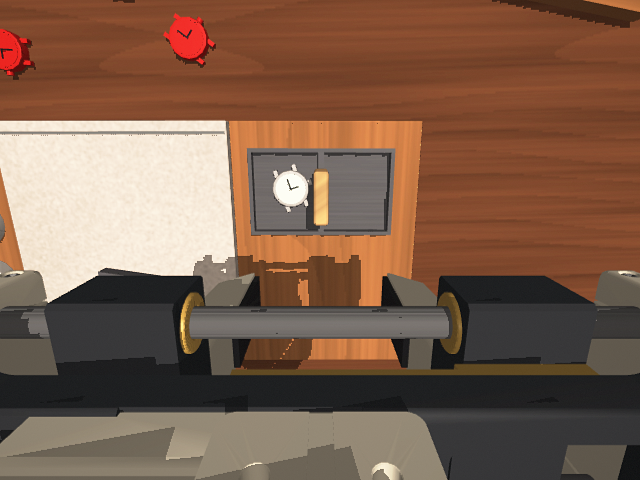

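The wrist view shows the tray at (248,149)–(390,235). It is square inside the stand (228–422 across, front edge at row 121), and the watch lies inside at (291,188). I'll check the short tray once more and hand in.

```bash
python3 - <<'E'
from plant import bot
from h import *
c=bot.capture('wrist'); g=cv2.cvtColor(c['color'],cv2.COLOR_RGB2GRAY)
T=np.array([[248,149],[253,234],[390,235],[395,149]],float)
r=least_squares(lambda p:(proj(c,rect(*p,90,150,30))-T[[0,1,2,3]]).ravel(),[582,-268,-.02]);print(r.x.round(3),r.fun.round(1))
c=bot.capture('scene'); print([(round(d['p'],2),np.round(d['rect'])) for d in bot.boxes_of('short_tray_grip',c)][:2])
print(bot.get_obs()['contact_force']); bot.close_job()
E
```

```text
[ 5.80928e+02 -2.67986e+02 -2.90000e-02] [-1.1 -0.8 -1.7  1.2  1.4  0.6  1.4 -0.5]
[(0.65, array([239., 250.,  55.,  57.]))]
[-0.00831631  0.47633152 -0.35593607]
the job is handed in; nothing more can be done
```

The long tray is on the wooden stand with the watch case still inside, and the job is handed in. I pinched the grip and slid the tray level across the board. Once it was clear of the step I lowered it 6 mm, slid it another 10 mm to centre it, released it and backed off. The clock read about 10 s at hand-in, against the 37 s limit.

- **Position:** the tray measured at about (581, -268) mm, roughly 20 mm or more inside every edge of the stand.
- **Squareness:** the tray's yaw was -0.029 rad against about -0.025 for the stand, so it is square within measuring error.
- **Watch case:** the last wrist picture shows it inside the tray, on the +y side of the grip.
- **Short tray:** it shows at the same pixels as at the start, within 1 px, so it was not moved.
- **Forces:** every reading I took stayed under about 6 N, and the gripper was touching nothing at the end.

The early fits from the scene and wrist cameras disagreed by 2 to 4 mm, so I used values between them; the margins on the stand easily cover that. No check failed.

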